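# Refit the handwheel on the hand press and wind it down

## Task

Put the handwheel back on the small hand press: turn it so that its three bolt holes line up with the hub's studs, and lower it gently, without dropping it, until its flange lies flush on the hub. Then wind the wheel clockwise (seen from above) until the platen comes down hard on the cutting die, and let go, so that the nuts can be tightened afterwards. Leave the other things on the bench where they are.

Things in the scene. Friction and masses are not known exactly. Their poses are not given: they have to be found in the camera images.
- handwheel: Bare aluminium handwheel, 186 mm across, about 0.65 kg, lying flat on the bench, boss up. Origin: centre of the flange's flat underside (its lowest face); z up along the axis. Flange: disc 94 mm across, 12 mm thick, with three through holes 11 mm across, 34 mm from the axis, at 0, 120 and 240 deg from the wheel's x axis (anticlockwise seen from above).
- boss_top (a point): Centre of the top of the handwheel's boss, 56 mm above the wheel's origin; axes as the handwheel. The boss is a solid round post on the wheel's axis, 40 mm across, 44 mm high above the flange: good to grip at any angle.
- crank_knob (a point): Centre of the foot of the black upright crank knob (21 mm across, 44 mm high) on the wheel's rim, 85 mm from the axis on the wheel's -x side, 16 mm above the wheel's underside. The round rim is 16 mm thick (1 to 17 mm above the underside), its centre circle 85 mm in radius; spokes join it at 60, 180 and 300 deg.
- press: Two-column hand press fixed to the bench, green; base 170 mm (its x) by 200 mm (its y) by 35 mm. Origin: centre of the base's underside, z up. Columns 25 mm thick at y = +-78 mm; the green crosshead (135 to 171 mm up) carries the turning hub in its middle. Below it a white cutting board and a steel cutting die lie on the base.
- hub_face (a point): Centre of the flat top of the press's round dark hub (94 mm across, 14 mm thick), 198 mm above the bench; the wheel's underside must lie on it. Turns with the hub: z up, x towards one of three bright upright studs. Studs: 8 mm thick, 20 mm high over the face (top 4 mm tapered), 34 mm from the axis, at 0, 120 and 240 deg from x. Any of the three fits is good.
- hub (a joint): Turning of the hub, rad: 0 = platen fully up (a stop), grows clockwise seen from above, 1.6 = platen hard down on the die (a stop). Starts between 0 and 0.5. Friction 0.3 N m holds it where it is left. The platen comes down 8 mm per rad.
- platen_face (a point): Centre of the underside of the press's steel platen (130 x 110 x 20 mm) below the crosshead; goes down straight as the hub turns.
- die_top (a point): Centre of the top of the steel cutting die on the press's board (95 x 46 mm, 32 mm high), 82 mm above the bench; the platen must come down to it.
- spanner: Bystander: steel open spanner 160 mm long, lying flat between press and wheel; origin near its middle, on the bench; x along it.
- nut_dish: Bystander: round steel dish 68 mm across and 20 mm high with three nuts in it; origin at the centre of its underside.
- glue_tin: Bystander: closed tin 100 mm across, 108 mm high; origin at the centre of its underside.
- squeeze_bottle: Bystander: white plastic bottle 54 mm across, 130 mm high; origin at the centre of its underside.
- spare_die: Bystander: loose oval steel cutting die 120 x 55 mm, 32 mm high; origin at the centre of its underside.
- awl: Bystander: awl with a wooden handle, 150 mm long, lying on the bench; origin near its middle, on the bench; x along it.
- scoop: Bystander: small green plastic scoop, cup 54 mm across, 26 mm high, with a flat handle to x = 108 mm; origin at the centre of the cup's underside.

How it is judged:
By the outcome, as a careful person would: the job done as asked, in the order asked, and still so for the second after the job is handed in, with the robot touching nothing.
It also fails if it takes over 64 s, if anything falls off the work surface, if the arm or the gripper's body presses on something with over 40 N, if the wrist force passes 120 N, or if a joint passes its speed limit or range.

## Robot

A 6-joint arm with a two-finger parallel gripper is mounted at the origin on the work surface. World frame = base frame: x ahead of the robot, y to its left, z up, the work surface at z = 0. Lengths are in mm, angles in rad, forces in N, time in s.
With the tool pointing down it reaches from about 300 to 775 mm from the base axis. Payload 14.6 kg.
Tool frame: the origin (TCP) lies on the centre line of the jaws, within the pads' length; the fingertips stand 19 mm ahead of it and the grasp point (between the pads) is the TCP (bot.tip_reach is the distance from the TCP to the fingertips, in mm); y points along the fingers, x is the direction in which the jaws open and shut, and the axes are right-handed (so a half turn about y gives the same grasp; the last joint's range is limited). The gripper opens to 85 mm and grips with 20 to 120 N. Pads are 22 mm wide; open, the fingers measure 114 mm over their backs; the gripper's body (76 mm by 85 mm) begins 54 mm behind the grasp point. The pads swing forward as they close: fully open they stand 13 mm farther back than shut.
Start: joints at [1.095, 0.3, 1.521, -0, 1.321, -0.067], TCP at [218.626, 504.67, 250.281] pointing down, gripper open.
Joint ranges: [-3.03, 3.03], [-0.79, 2.21], [0.23, 2.52], [-1.04, 4.18], [0, 3.07], [-2.55, 2.55]. Speed limits (rad/s): [2.22, 2.22, 2.57, 3.14, 3.14, 3.14].

## Interface

Orientations are given as a unit quaternion [w, x, y, z].
In Python, from rig import bot gives the robot as it stands. Calls block until the motion is done:
- bot.move_to(position, orientation): joint-space move of the TCP to a pose.
- bot.servo_line(position, attitude=None, speed=150, until_force=None): straight line of the TCP; attitude=None keeps the orientation; speed is the mean speed in mm/s. With until_force (N) it stops when the force on the tool has changed by that much, and returns True; else False.
- bot.move_joints(angles): joint-space move.
- bot.move_gripper(opening, grip_force=None): finger opening in mm; grip_force is the grip in N (None keeps the last); returns when the fingers have stopped.
- bot.dwell(seconds).
- bot.ik(position, orientation): joint angles nearest the present ones, or None.
- bot.read_state(): the state.
- bot.read_camera(name): name is "scene" or "side" or "wrist"; returns a dict with "image" (384x512x3 uint8, blue, green, red), "depth" (384x512 float32, mm along the optical axis (not along the pixel's ray), 0 where there is no reading), "fovy" (degrees; the focal length in pixels is half the picture's height over the tangent of half this angle, whatever the lens; pixels are square), "cx", "cy" (the principal point, pixels), "eye" and "attitude" of the camera in the world; the wrist camera has in their place "mount" (4x4, takes a point from camera to tool coordinates, whose origin is the TCP and whose axes are the tool frame's). Camera axes: x right, y down, z forward; pixel columns grow to the right and rows downward; lengths in mm; the calibration is good to about 2 mm. A picture is of the moment at which its call begins: read the wrist's pose just before it.
A pose or a line that the arm cannot do raises bot.MotionError and nothing moves.
- bot.finish_job(): hands the job in, once; it reports no verdict.
The state is a dict: "clock": time; "joint_positions": joint angles; "qvel": joint speeds; "effort": joint torques, N m; "ee_pos": TCP position; "tool_rot": TCP orientation; "ft_force": force on the tool from outside, world axes, zero at the start; "moment": the same for the moment, N m; "grip_width": finger opening in mm.
Only numpy, scipy, OpenCV 4.12 (cv2) and the standard library are available. Lean on these libraries where they do the work, as an engineer would, in place of code of your own. Each camera call takes 0.05 s, during which the arm holds its last target.

## Working session

There is one attempt and no reset: what is moved stays moved. The work goes in short steps, each a Python script; the robot and the scene stay as the last script left them, time stands still between calls to the robot, and variables do not carry over. Pictures are saved under pics/ and viewed, and the job is handed in when it is done.

```bash
mkdir -p pics; ls
cat > h.py <<'E'
import numpy as np, cv2
from scipy.spatial.transform import Rotation as R
from rig import bot
def q2R(q): return R.from_quat([q[1],q[2],q[3],q[0]]).as_matrix()
def cam(name):
    s=bot.read_state(); c=bot.read_camera(name)
    h=c["image"].shape[0]; c["f"]=h/2/np.tan(np.radians(c["fovy"])/2)
    if name=="wrist":
        T=np.eye(4);T[:3,:3]=q2R(s["tool_rot"]);T[:3,3]=s["ee_pos"]; T=T@np.array(c["mount"])
    else:
        T=np.eye(4);T[:3,:3]=q2R(c["attitude"]) if np.size(c["attitude"])==4 else np.array(c["attitude"]).reshape(3,3);T[:3,3]=c["eye"]
    c["T"]=T; return c
def plane(c,u,v,z):
    d=c["T"][:3,:3]@np.array([(u-c["cx"])/c["f"],(v-c["cy"])/c["f"],1]); o=c["T"][:3,3]
    return o+d*(z-o[2])/d[2]
def cloud(c):
    v,u=np.mgrid[:c["depth"].shape[0],:c["depth"].shape[1]]; D=c["depth"]
    P=np.stack([(u-c["cx"])/c["f"]*D,(v-c["cy"])/c["f"]*D,D],-1)
    return P@c["T"][:3,:3].T+c["T"][:3,3]
def proj(c,p):
    q=c["T"][:3,:3].T@(np.array(p)-c["T"][:3,3]); return q[0]/q[2]*c["f"]+c["cx"],q[1]/q[2]*c["f"]+c["cy"]
E
python3 - <<'E'
from h import *
import pickle
print(bot.read_state())
for n in ["scene","side","wrist"]:
    c=cam(n); print(n,c["T"].round(3).tolist(),c["fovy"],c["cx"],c["cy"]); cv2.imwrite(f"pics/{n}0.png",c["image"]); pickle.dump(c,open(f"{n}0.pkl","wb"))
E
```

```text
pics
{'clock': 0.0, 'joint_positions': array([ 1.09540039e+00,  3.00493283e-01,  1.52159674e+00, -3.47014192e-05,
        1.32069008e+00, -6.66149794e-02]), 'qvel': array([-5.45211054e-05, -7.53697764e-04, -1.93230530e-03,  9.08957178e-04,
       -1.39561993e-03, -1.81736910e-03]), 'effort': array([-2.72990073e-03, -5.43491578e+01, -3.61783183e+01, -1.75891741e-04,
        4.10337860e-03,  1.07891671e-05]), 'ee_pos': array([218.53875587, 504.48444209, 249.70250678]), 'tool_rot': array([-0.59085894,  0.59129275,  0.38775009, -0.38846938]), 'ft_force': array([-0.04136287,  0.64289963, -0.22367551]), 'moment': array([-0.00693635,  0.03602039,  0.00690773]), 'grip_width': 85.31647089887676}
scene [[0.868, 0.311, -0.387, 1169.253], [0.497, -0.553, 0.669, -943.099], [-0.005, -0.773, -0.635, 1074.223], [0.0, 0.0, 0.0, 1.0]] 43.452201948593476 258.7728228014995 196.3012256848132
side [[-0.996, -0.055, 0.07, 490.16], [-0.088, 0.54, -0.837, 1293.756], [0.008, -0.84, -0.543, 986.699], [0.0, 0.0, 0.0, 1.0]] 48.44155926264125 257.27464760838524 196.55206371520197
wrist [[0.398, 0.88, 0.26, 152.081], [0.917, -0.382, -0.114, 533.635], [-0.001, 0.284, -0.959, 372.149], [0.0, 0.0, 0.0, 1.0]] 58.48609029990229 256.67684063060904 197.88740444831936
```

View pics/scene0.png

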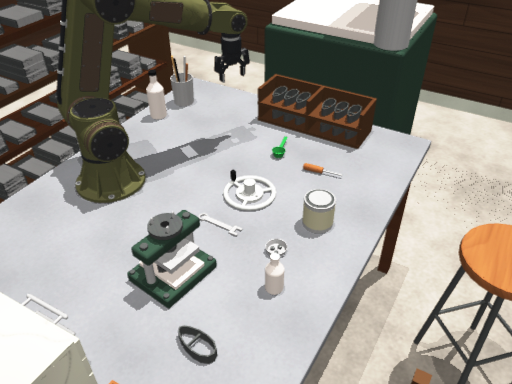

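View pics/side0.png

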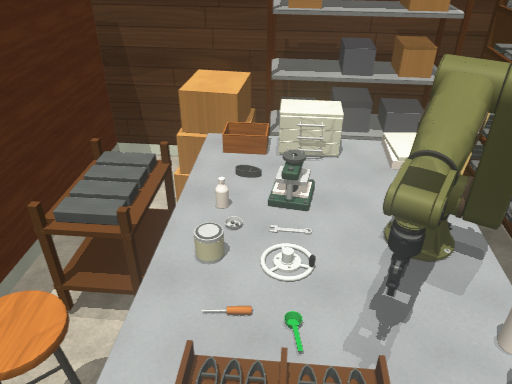

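View pics/wrist0.png

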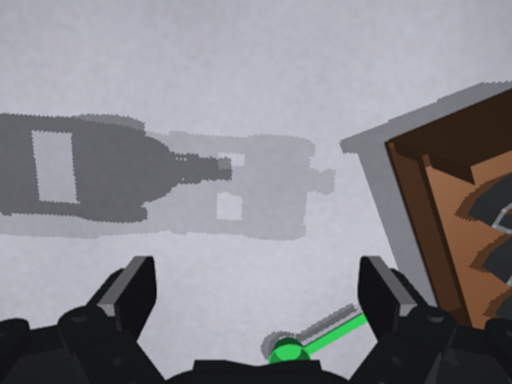

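Scene view: the wheel is at about (249,190) with its knob at (234,177), and the hub is at (165,226). Side view: the wheel is at (288,260), the knob at (312,261) and the hub at (294,157). Next I'll compute rough positions and then take a wrist look.

Run:
```python
from h import *
import pickle
for n,b,k,hb in [("scene",(250,183),(234,177),(165,226)),("side",(288,253),(312,261),(294,157))]:
    c=pickle.load(open(n+"0.pkl","rb"))
    print(n,"boss",plane(c,*b,56).round(),"knob",plane(c,*k,38).round(),"hub",plane(c,*hb,198).round())
    P=cloud(c)
    for nm,(u,v) in dict(boss=b,knob=k,hub=hb).items(): print(nm,P[int(v),int(u)].round())
c=pickle.load(open("wrist0.pkl","rb")); print(np.array(c["mount"]).round(3).tolist())
s=bot.read_state(); print(q2R(s["tool_rot"]).round(3))
```

```text
scene boss [486. 179.  56.] knob [407. 200.  38.] hub [ 479. -250.  198.]
boss [484. 182.  53.]
knob [404. 204.  35.]
hub [ 480. -252.  199.]
side boss [477. 195.  56.] knob [396. 206.  38.] hub [ 471. -225.  198.]
boss [477. 197.  58.]
knob [397. 219.  49.]
hub [ 472. -211.  205.]
[[1.0, -0.001, -0.0, 0.175], [0.0, -0.284, 0.959, -122.385], [-0.001, -0.959, -0.284, 72.591], [0.0, 0.0, 0.0, 1.0]]
[[ 0.397 -0.    -0.918]
 [ 0.918 -0.001  0.397]
 [-0.001 -1.     0.   ]]
```

```bash
cat >> h.py <<'E'
def att(a):
    M=np.array([[np.cos(a),0,-np.sin(a)],[np.sin(a),0,np.cos(a)],[0,-1,0]])
    q=R.from_matrix(M).as_quat(); return [q[3],q[0],q[1],q[2]]
E
python3 - <<'E'
from h import *
import pickle
p=[476,-240,355]
a0=-0.47
for i,j6 in enumerate([-1.57,1.57]):
    q=bot.ik(p,att(a0-j6)); print(q)
    bot.move_to(p,att(a0-j6)); bot.dwell(0.3)
    c=cam("wrist"); c["state"]=bot.read_state(); print(c["state"]["clock"],c["state"]["ee_pos"],c["state"]["joint_positions"].round(2))
    cv2.imwrite(f"pics/hub{i}.png",c["image"]); pickle.dump(c,open(f"hub{i}.pkl","wb"))
E
```

```text
[-5.35714761e-01  2.03997920e-01  1.40016047e+00 -4.44089210e-16
  1.53743427e+00 -1.63571476e+00]
3.3 [ 476.06530922 -239.88398561  354.98222156] [-0.54  0.2   1.4   0.    1.54 -1.64]
[-5.35714761e-01  2.03997920e-01  1.40016047e+00 -4.44089210e-16
  1.53743427e+00  1.50428524e+00]
6.3 [ 476.00150557 -239.98732602  354.97989773] [-0.54  0.2   1.4  -0.    1.54  1.5 ]
```

View pics/hub0.png

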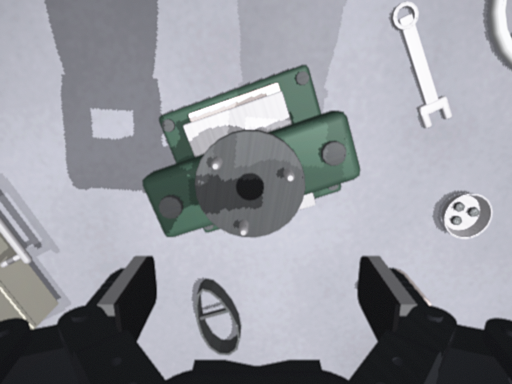

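View pics/hub1.png

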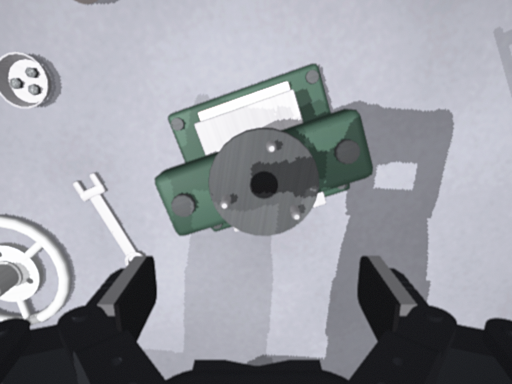

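The hub disc is centred near (250,183) in the first view and (264,182) in the second. The three bright studs show in both. I'll zoom in on the stud tips.

Run:
```python
from h import *
import pickle
o=[]
for i,(u,v) in enumerate([(250,183),(264,182)]):
    c=pickle.load(open(f"hub{i}.pkl","rb")); im=c["image"][v-65:v+65,u-65:u+65]
    o.append(cv2.resize(im,(400,400),interpolation=cv2.INTER_NEAREST))
    P=cloud(c); print(P[v,u+15],P[v+20,u+20])
cv2.imwrite("pics/hubz.png",np.hstack(o))
```

```text
[ 476.89349935 -232.33975171  196.69049866] [ 494.86988624 -236.52010587  195.84998764]
[ 469.65830531 -257.71108026  196.11542083] [ 452.21786636 -253.91155316  197.43884979]
```

View pics/hubz.png

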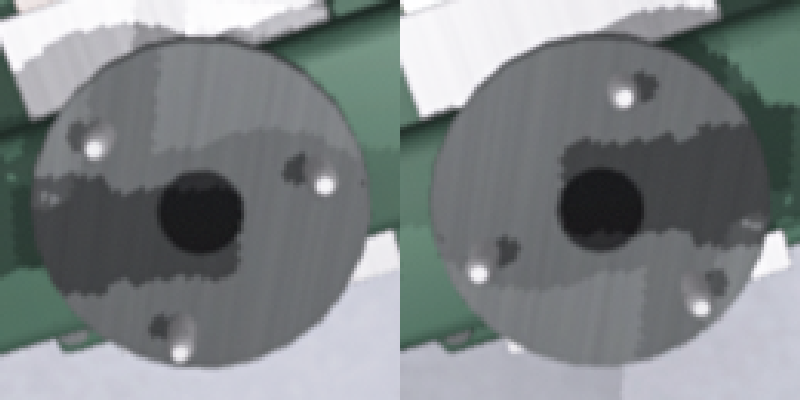

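Bright stud tops (z = 218) and the black bore show clearly. I'll use the stud-top blobs for the axis and angle, and the bore as a check.

```bash
cat >> h.py <<'E'
def hubfit(c,u,v):
    g=cv2.cvtColor(c["image"],cv2.COLOR_BGR2GRAY); m=np.zeros_like(g); cv2.circle(m,(u,v),54,255,-1)
    n,l,st,ce=cv2.connectedComponentsWithStats(((g>190)&(m>0)).astype(np.uint8))
    w=lambda k:np.array([np.average(x,weights=g[l==k].astype(float)-180) for x in np.nonzero(l==k)[::-1]])
    ks=[k for k in range(1,n) if st[k,4]>=6]
    S=np.array([plane(c,*w(k),218)[:2] for k in ks]); print("areas",[st[k,4] for k in ks],[w(k).round(1).tolist() for k in ks])
    n,l,st,ce=cv2.connectedComponentsWithStats(((g<50)&(m>0)).astype(np.uint8)); k=1+np.argmax(st[1:,4]); 
    B=plane(c,*ce[k],198)[:2]
    C=S.mean(0); d=S-C; an=np.degrees(np.arctan2(d[:,1],d[:,0]))
    print("studs C",C.round(2),"r",np.hypot(*d.T).round(1),"ang",an.round(1),np.mod(an,120).round(1),"bore",B.round(2),st[k,4])
    return C,B,an
E
python3 - <<'E'
from h import *
import pickle
r=[]
for i,(u,v) in enumerate([(250,183),(264,182)]):
    c=pickle.load(open(f"hub{i}.pkl","rb")); C,B,an=hubfit(c,u,v); r.append((C,B,c))
for k in range(2):
    p,q=r[0][k],r[1][k]; Rt=q2R(r[0][2]["state"]["tool_rot"])
    d=(p-q)/2; print("mean",(p+q)/2,"bias in tool(x,z)",(Rt.T@np.array([d[0],d[1],0])).round(2))
E
```

```text
areas [np.int32(23), np.int32(24), np.int32(20)] [[214.9, 166.0], [290.0, 177.8], [243.0, 232.2]]
studs C [ 473.37 -244.9 ] r [33.8 33.8 33.8] ang [-156.1   83.8  -36.1] [83.9 83.8 83.9] bore [ 473.66 -245.55] 562
areas [np.int32(26), np.int32(22), np.int32(18)] [[271.2, 148.3], [223.9, 205.4], [296.3, 216.6]]
studs C [ 474.15 -245.11] r [33.8 33.8 33.8] ang [ -36.2   83.8 -156.2] [83.8 83.8 83.8] bore [ 474.37 -245.72] 563
mean [ 473.75809301 -245.0034962 ] bias in tool(x,z) [-0.09  0.    0.39]
mean [ 474.01473089 -245.63429286] bias in tool(x,z) [-0.09  0.    0.36]
```

Run:
```python
from h import *
import pickle
p=[481,187,225]
bot.move_to(p,att(np.arctan2(187,481)+0.3)); bot.dwell(0.3)
c=cam("wrist"); c["state"]=bot.read_state(); print(c["state"]["clock"],c["state"]["ee_pos"],c["state"]["joint_positions"].round(2))
cv2.imwrite("pics/wheel0.png",c["image"]); pickle.dump(c,open("wheel0.pkl","wb"))
```

```text
8.2917 [481.12376654 186.76367767 225.04992875] [ 0.3   0.25  1.65  0.    1.25 -0.37]
```

View pics/wheel0.png

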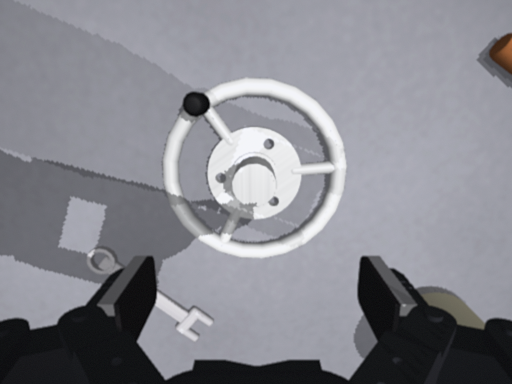

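The holes are near (269,144), (220,178) and (274,201), the knob is at (196,104) and the boss top is about (254,183). I'll zoom in.

Run:
```python
from h import *
import pickle
c=pickle.load(open("wheel0.pkl","rb")); im=c["image"][115:230,195:310]
cv2.imwrite("pics/wz.png",cv2.resize(im,(575,575),interpolation=cv2.INTER_NEAREST))
g=cv2.cvtColor(c["image"],cv2.COLOR_BGR2GRAY); print(g[138:152,260:280]); print(g[170:188,211:230]); print(g[193:210,264:284])
```

```text
[[245 245 245 246 244 239 230 209 192 196 213 231 238 241 243 244 243 239
  237 237]
 [245 245 245 246 242 223 186 152 122 112 129 166 208 235 243 245 245 242
  238 236]
 [245 245 246 246 229 183 153 140 121  93  86 102 144 202 236 242 244 245
  242 237]
 [245 246 247 239 197 154 143 145 138 105  84  81  95 153 228 239 241 244
  243 238]
 [245 246 245 224 168 144 143 146 141 112  89  83  81 123 208 234 236 238
  237 235]
 [245 246 241 204 155 143 145 147 144 129 106  88  80 113 195 231 232 232
  232 233]
 [245 246 239 198 152 142 144 146 147 144 129  98  82 112 193 229 232 232
  234 235]
 [245 246 243 211 155 140 144 147 147 148 137 103  84 124 205 232 233 234
  236 236]
 [245 246 245 229 170 138 139 143 145 139 120  96 104 158 224 235 235 235
  235 236]
 [245 245 244 235 195 151 134 131 128 117  98 106 154 207 234 237 236 236
  236 236]
 [244 241 237 235 225 195 160 137 127 120 125 158 208 233 237 236 236 236
  237 237]
 [241 236 234 234 234 228 210 189 180 182 197 220 234 237 236 236 236 237
  237 238]
 [236 233 233 233 233 232 229 226 225 227 232 236 236 236 236 236 237 238
  237 
[... 2295 characters left out ...]
 234 233
  231 230]
 [228 226 225 214 178 141 129 134 137 133 116  98  89  93 145 222 233 231
  229 229]
 [225 225 227 225 210 160 127 121 121 117 108 100  93 116 178 227 231 230
  229 230]
 [224 227 229 232 230 192 148 126 115 102  99 102 112 156 211 230 230 230
  230 231]
 [226 230 231 233 234 225 195 165 144 131 131 147 164 201 229 231 230 231
  231 231]
 [230 231 232 233 234 233 227 216 207 204 204 210 216 227 231 231 231 231
  231 231]
 [232 232 232 232 232 233 233 232 232 232 231 231 230 231 231 232 231 231
  231 229]
 [232 233 231 232 232 232 232 232 232 231 231 230 230 231 231 231 231 232
  229 217]
 [233 232 232 232 232 231 231 229 230 229 229 230 230 230 231 230 231 229
  214 184]]
```

View pics/wz.png

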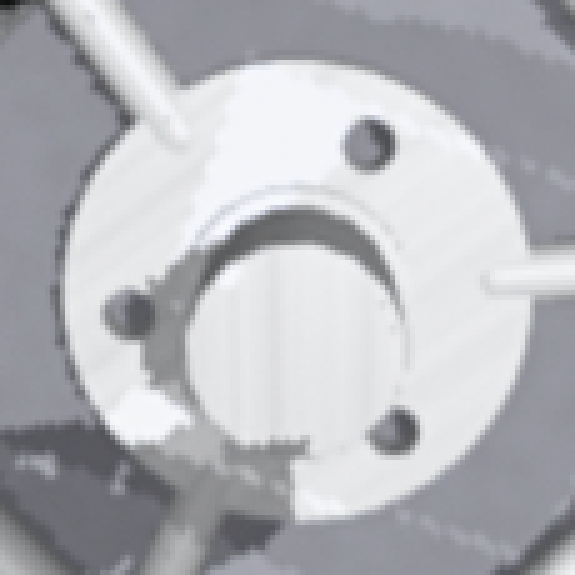

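Run:
```python
from h import *
import pickle
c=pickle.load(open("wheel0.pkl","rb"))
H=np.array([plane(c,u,v,12)[:2] for u,v in [(268.4,143.6),(220.2,177.6),(273.1,200.8)]])
C=H.mean(0); d=H-C; an=np.degrees(np.arctan2(d[:,1],d[:,0])); print("holes",C,np.hypot(*d.T),an,np.mod(an,120))
g=cv2.cvtColor(c["image"],cv2.COLOR_BGR2GRAY)
K=plane(c,196,104,60)[:2]; print("knob",K,np.degrees(np.arctan2(*(C-K)[::-1])),np.hypot(*(C-K)))
# rim outer contour at z=9: depth mask
hsv=cv2.cvtColor(c["image"],cv2.COLOR_BGR2HSV)
P=cloud(c); m=((g>205)).astype(np.uint8); 
n,l,st,ce=cv2.connectedComponentsWithStats(m); k=l[168,336] or l[130,240]; 
cs,_=cv2.findContours((l==k).astype(np.uint8),cv2.RETR_EXTERNAL,cv2.CHAIN_APPROX_NONE)
ct=max(cs,key=cv2.contourArea)[:,0,:].astype(float); W=np.array([plane(c,u,v,9)[:2] for u,v in ct])
o=C
for _ in range(8):
    r=np.hypot(*(W-o).T); s=W[abs(r-93)<2.5]; A=np.c_[2*s,np.ones(len(s))]; x=np.linalg.lstsq(A,(s**2).sum(1),rcond=None)[0]; o=x[:2]
print("rim",o,np.sqrt(x[2]+o@o),len(s))
Rt=q2R(c["state"]["tool_rot"]); print("bias xy",Rt@np.array([-.09,0,.38]))
```

```text
holes [480.17136766 183.10652305] [33.86903288 33.94003665 33.77996438] [ 103.52266158 -136.23429768  -16.25139263] [103.52266158 103.76570232 103.74860737]
knob [401.12375557 208.51803208] -17.82108836285685 83.03173952426205
rim [480.90569369 182.93939701] 91.1506517311415 321
bias xy [-3.06546122e-01  2.41928657e-01 -1.61749024e-05]
```

Run:
```python
from h import *
ag=0.67
bot.servo_line([480.8,182.6,100],att(ag),speed=150)
print(bot.servo_line([480.8,182.6,38],speed=80,until_force=8))
bot.move_gripper(30,80); s=bot.read_state(); print(s["clock"],s["grip_width"],s["ft_force"],s["ee_pos"])
bot.servo_line([480.8,182.6,60],speed=60); bot.dwell(.2); s=bot.read_state(); print(s["clock"],s["grip_width"],s["ft_force"],s["moment"],s["ee_pos"])
c=cam("wrist"); cv2.imwrite("pics/grip.png",c["image"])
```

```text
False
10.7 38.31167929028759 [-0.46849206  0.0163014   5.25845559] [481.092815   182.71345834  38.56658656]
11.4167 38.41972184203739 [-0.30437309  0.09013741 -6.85950948] [-0.03065069 -0.04680024 -0.01994171] [480.60177413 182.52731108  59.65839567]
```

View pics/grip.png

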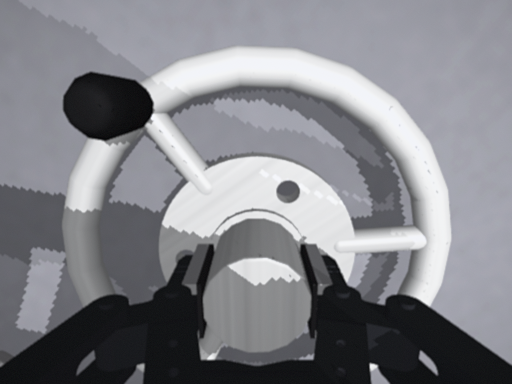

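Gripped and lifted: load is 6.9 N and the visible hole is at (288,190). I'll check it hasn't shifted in the hand while going up and over.

Run:
```python
from h import *
c=cam("wrist"); s=bot.read_state(); zu=s["ee_pos"][2]-38.5
g=cv2.cvtColor(c["image"],cv2.COLOR_BGR2GRAY)
m=np.zeros_like(g); cv2.circle(m,(288,190),17,255,-1)
n,l,st,ce=cv2.connectedComponentsWithStats(((g<170)&(m>0)).astype(np.uint8)); k=1+np.argmax(st[1:,4]); print(ce[k],st[k])
h=plane(c,*ce[k],zu+12)[:2]-(q2R(s["tool_rot"])@np.array([-.09,0,.38]))[:2]
d=h-s["ee_pos"][:2]; print("hole rel tcp",d,np.hypot(*d),np.degrees(np.arctan2(d[1],d[0])))
th=np.radians(103.68); print("expected",34*np.cos(th),34*np.sin(th))
# carry
dl=-np.radians(103.68-83.85); ap=0.67+dl
H=[473.85,-245.2]
bot.servo_line([480.8,182.6,285],speed=200)
bot.move_to([H[0],H[1],285],att(ap)); bot.dwell(.3)
s=bot.read_state(); print(s["clock"],s["ee_pos"],s["joint_positions"].round(3),s["ft_force"],s["grip_width"])
for n in ["side","scene","wrist"]: cv2.imwrite(f"pics/{n}1.png",bot.read_camera(n)["image"])
```

```text
[287.71800948 191.27962085] [276 180  24  23 422]
hole rel tcp [-8.539642   33.20666798] 34.28714458281818 104.42204280582446
expected -8.040965898806645 33.035478919098914
14.6667 [ 474.05276341 -244.7680687   285.01776221] [-0.545  0.238  1.518  0.     1.385 -0.87 ] [-0.13389362  0.28037475 -6.84883443] 38.34599627197777
```

View pics/wrist1.png

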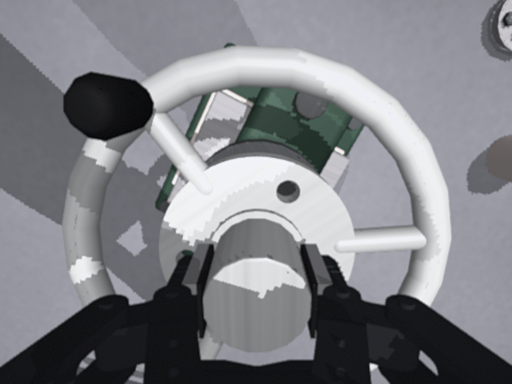

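View pics/scene1.png

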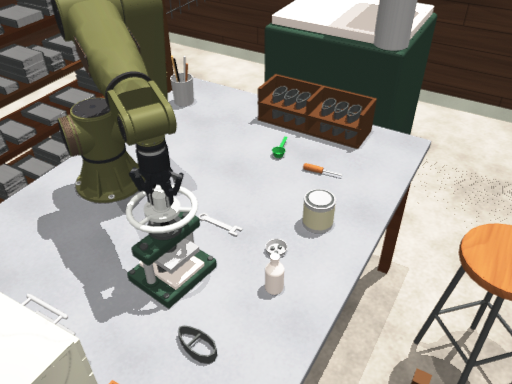

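The in-hand pose agrees within 0.5 mm, and the wheel is now above the hub. Lowering with force guard.

Run:
```python
from h import *
H=[473.85,-245.2]; ap=0.67-np.radians(19.83)
bot.servo_line([*H,264],att(ap),speed=60); bot.dwell(.2)
s=bot.read_state(); print(s["ee_pos"])
r=bot.servo_line([*H,236],speed=15,until_force=6)
s=bot.read_state(); print(r,s["clock"],s["ee_pos"],s["ft_force"],s["moment"],s["grip_width"])
cv2.imwrite("pics/wrist2.png",bot.read_camera("wrist")["image"])
```

```text
[ 473.95323381 -245.25259666  264.33288872]
True 17.2667 [ 473.8219257  -245.21140644  236.53046587] [-1.61397043 -0.76491794  7.20822066] [ 0.03874848 -0.12307059 -0.02268985] 38.276046138415374
```

View pics/wrist2.png

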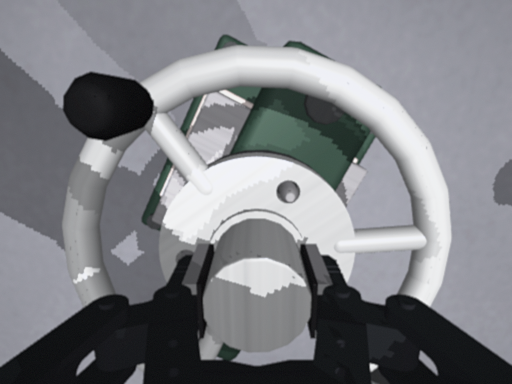

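Contact came at TCP z = 236.5, which is the flush height for the 38.5 mm grip offset, and a stud tip shows in the hole at (288,190). I'll let go briefly to settle and re-grip, then wind while watching the moment.

Run:
```python
from h import *
bot.move_gripper(60); s=bot.read_state(); print("open",s["clock"],s["ft_force"].round(2),s["ee_pos"])
bot.move_gripper(30,80); s=bot.read_state(); print("grip",s["clock"],s["ft_force"].round(2),s["moment"].round(2),s["grip_width"])
q=np.array(s["joint_positions"]); q0=q[5]; m0=s["moment"][2]
for k in range(1,19):
    q[5]=q0+0.1*k; bot.move_joints(q); s=bot.read_state(); m=s["moment"][2]
    print(k,round(s["clock"],2),round(s["joint_positions"][5]-q0,3),s["moment"].round(2),s["ft_force"].round(1))
    if abs(m)>0.9: break
c=cam("wrist"); cv2.imwrite("pics/wrist3.png",c["image"])
```

```text
open 17.6583 [ 0.99 -0.02  0.23] [ 473.27952827 -244.8721841   235.02082677]
grip 17.975 [0.59 1.   3.33] [ 0.28 -0.5   0.05] 38.65023453290043
1 18.23 0.098 [-0.05 -0.53 -0.15] [ 2.5 -1.6  0.3]
2 18.48 0.196 [-0.12 -0.61 -0.17] [ 2.8 -0.5  0.6]
3 18.73 0.295 [-0.17 -0.64 -0.16] [ 2.3 -0.7 -1. ]
4 18.98 0.394 [-0.11 -0.72 -0.16] [ 2.8 -0.2  0.1]
5 19.23 0.494 [-0.08 -0.82 -0.11] [ 2.5 -0.9  0.2]
6 19.48 0.594 [-0.11 -0.84 -0.09] [ 3.2 -0.9 -0.5]
7 19.73 0.695 [-0.11 -0.94 -0.06] [ 4.1 -1.3  0.7]
8 19.98 0.796 [-0.16 -0.92 -0.03] [ 4.1 -0.5  0.5]
9 20.23 0.897 [-0.18 -0.89 -0.08] [ 4.1 -1.  -0.1]
10 20.48 0.997 [-0.31 -0.94 -0.03] [ 4.3 -0.7 -0.1]
11 20.73 1.097 [-0.26 -0.92 -0.03] [ 4.4 -0.5  0.6]
12 20.98 1.197 [ 0.17 -2.29  0.27] [13.6 -0.3 -0.6]
13 21.23 1.296 [-0.35 -2.23  1.19] [14.  -1.3 -1.4]
```

View pics/wrist3.png

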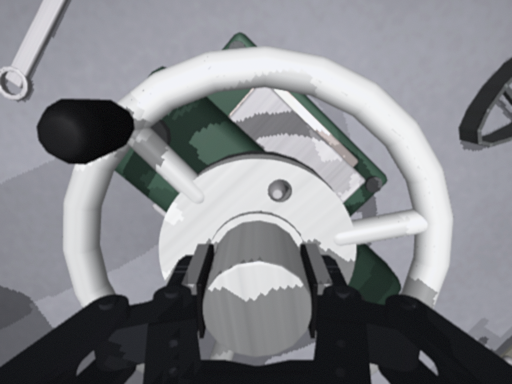

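The moment jumped to 1.2 N m after about 1.2 rad, and the wheel shifted slightly in the jaws (knob moved from (108,105) to (85,130)), so this looks like the stop. I'll push a little more to confirm, then check the platen.

Run:
```python
from h import *
import pickle
s=bot.read_state(); q=np.array(s["joint_positions"])
print(s["moment"].round(2))
for k in range(2):
    q[5]+=0.08; bot.move_joints(q); bot.dwell(.2); s=bot.read_state(); print(s["clock"],s["joint_positions"][5],s["moment"].round(2),s["ft_force"].round(1),s["ee_pos"].round(1),s["grip_width"])
bot.move_gripper(75); s=bot.read_state(); print("rel",s["clock"],s["moment"].round(2),s["ft_force"].round(1),s["ee_pos"].round(2))
p=s["ee_pos"].copy(); p[2]=380; bot.servo_line(p,speed=120)
bot.dwell(.2); c=cam("wrist"); pickle.dump(c,open("w4.pkl","wb")); cv2.imwrite("pics/wrist4.png",c["image"])
o=[]
for n in ["side","scene"]:
    c=cam(n); pickle.dump(c,open(n+"4.pkl","wb")); u,v=((294,180) if n=="side" else (172,250))
    for im in (pickle.load(open(n+"0.pkl","rb"))["image"],c["image"]): o.append(cv2.resize(im[v-50:v+50,u-60:u+60],(390,300),interpolation=cv2.INTER_CUBIC))
cv2.imwrite("pics/press4.png",np.vstack([np.hstack(o[:2]),np.hstack(o[2:])])); print(bot.read_state()["clock"])
```

```text
[-0.38 -2.26  1.2 ]
21.725 0.5014012823317126 [-0.59 -0.84  0.97] [ 5.4 -1.3  0.6] [ 474.6 -245.   235.8] 38.09663381566682
22.175 0.5814460029881725 [-0.5  -1.04  0.84] [ 5.6 -2.2 -0.7] [ 474.5 -245.   235.7] 38.207492356511814
rel 22.625 [-0.04 -0.05  0.02] [-1.   0.4 -0. ] [ 474.35 -244.83  235.66]
24.325
```

View pics/press4.png

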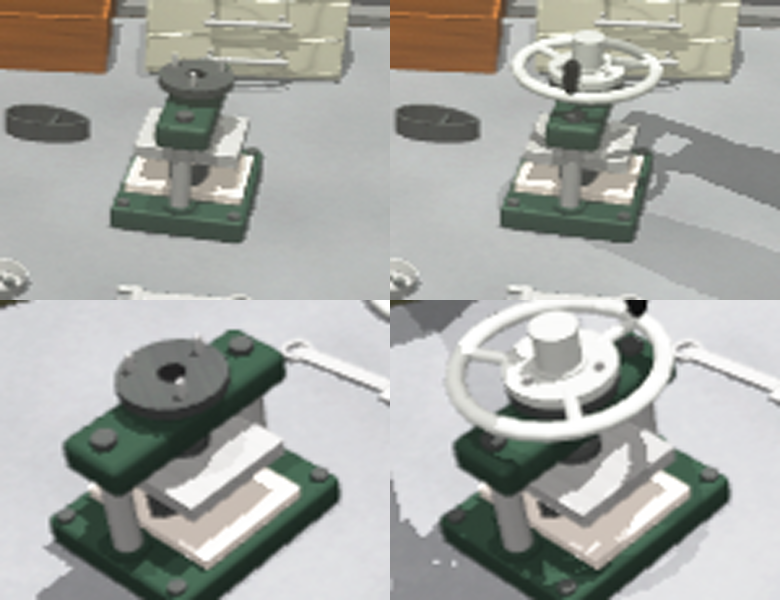

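View pics/wrist4.png

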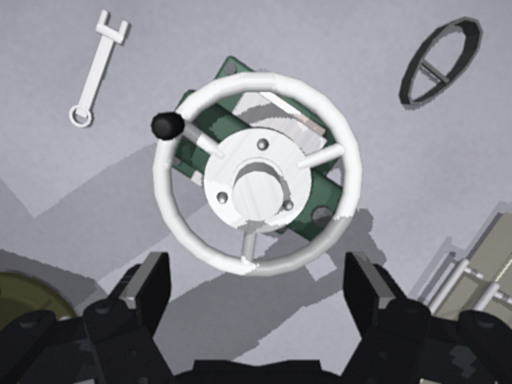

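The wheel sits on the hub with stud tips in all three holes at (263,145), (222,197) and (288,206). Now checking flatness, the turned angle and platen height from depth.

Run:
```python
from h import *
import pickle
c=pickle.load(open("w4.pkl","rb")); P=cloud(c)
C=np.array([473.85,-245.2]); r=np.hypot(P[...,0]-C[0],P[...,1]-C[1]); z=P[...,2]
m=(r>25)&(r<45)&(z>195)&(z<225); A=np.c_[P[m][:,:2]-C,np.ones(m.sum())]
def rob(A,b):
    k=np.ones(len(b),bool)
    for _ in range(5): x=np.linalg.lstsq(A[k],b[k],rcond=None)[0]; e=b-A@x; k=abs(e)<2*np.std(e[k])+.1
    return x,k.sum(),np.std(e[k])
x=rob(A,z[m]); print("flange top z (expect 210)",x, "tilt deg",np.degrees(np.hypot(*x[0][:2])))
m=(r<17)&(z>240)&(z<270); print("boss top (254)",np.median(z[m]),P[m][:,:2].mean(0))
S=np.array([plane(c,u,v,214)[:2] for u,v in [(263,145),(222,197),(288,206)]]); d=S-S.mean(0); print(S.mean(0),np.hypot(*d.T),np.mod(np.degrees(np.arctan2(d[:,1],d[:,0])),120))
# platen heights histogram: near press, z 80..125 
for n in ["scene0","scene4","side0","side4","hub0","w4"]:
    c=pickle.load(open(n+".pkl","rb")); P=cloud(c); z=P[...,2]; r=np.hypot(P[...,0]-C[0],P[...,1]-C[1])
    m=(r<80)&(z>60)&(z<135); h,e=np.histogram(z[m],np.arange(60,137,3)); print(n,dict(zip(e[:-1].astype(int).tolist(),h.tolist())))
```

```text
flange top z (expect 210) (array([-4.65447885e-04,  3.21650428e-04,  2.08778554e+02]), np.int64(4381), np.float64(0.5973204185979107)) tilt deg 0.03241648831662522
boss top (254) 252.77203046633858 [ 474.06654466 -245.08257737]
[ 474.34649227 -245.07969302] [33.33964909 33.59518618 33.82059328] [17.48135983 16.78338047 17.50595653]
scene0 {60: 6, 63: 8, 66: 7, 69: 5, 72: 5, 75: 3, 78: 5, 81: 2, 84: 5, 87: 7, 90: 12, 93: 25, 96: 36, 99: 42, 102: 43, 105: 49, 108: 197, 111: 296, 114: 87, 117: 13, 120: 6, 123: 6, 126: 0, 129: 0, 132: 0}
scene4 {60: 6, 63: 6, 66: 3, 69: 3, 72: 5, 75: 2, 78: 5, 81: 11, 84: 29, 87: 36, 90: 34, 93: 40, 96: 54, 99: 209, 102: 336, 105: 70, 108: 22, 111: 23, 114: 7, 117: 0, 120: 0, 123: 0, 126: 0, 129: 0, 132: 0}
side0 {60: 5, 63: 4, 66: 3, 69: 5, 72: 3, 75: 3, 78: 3, 81: 1, 84: 1, 87: 1, 90: 2, 93: 13, 96: 17, 99: 17, 102: 14, 105: 20, 108: 51, 111: 99, 114: 44, 117: 9, 120: 0, 123: 2, 126: 0, 129: 0, 132: 0}
side4 {60: 4, 63: 4, 66: 3, 69: 3, 72: 0, 75: 2, 78: 1, 81: 4, 84: 11, 87: 13, 90: 9, 93: 20, 96: 19, 99: 58, 102: 116, 105: 40, 108: 9, 111: 0, 114: 0, 117: 0, 120: 1, 123: 0, 126: 1, 129: 0, 132: 0}
hub0 {60: 0, 63: 0, 66: 0, 69: 0, 72: 0, 75: 0, 78: 0, 81: 0, 84: 0, 87: 0, 90: 1, 93: 1, 96: 1, 99: 1, 102: 2, 105: 117, 108: 2969, 111: 58, 114: 0, 117: 0, 120: 0, 123: 0, 126: 0, 129: 0, 132: 0}
w4 {60: 0, 63: 0, 66: 0, 69: 0, 72: 0, 75: 0, 78: 0, 81: 0, 84: 0, 87: 0, 90: 0, 93: 0, 96: 68, 99: 2227, 102: 108, 105: 0, 108: 0, 111: 0, 114: 0, 117: 0, 120: 0, 123: 0, 126: 0, 129: 0, 132: 0}
```

Run:
```python
from h import *
print(bot.read_state()["clock"]); bot.finish_job()
```

```text
24.325
the job is handed in; nothing more can be done
```

The handwheel is back on the hub, the platen is wound down hard on the die, and the gripper has let go. I handed the job in at 24.3 s, with the arm clear above the press.

**Fitting:** I gripped the wheel by its boss and turned it about 20° clockwise to match the studs. I then lowered it slowly with a force guard. It touched at the height expected for a flush fit, pressing with about 14 N.

**Winding:** I wound it clockwise until it hit the stop. The moment rose to about 1.2 N m and the wheel then slipped in the jaws. The gripper turned about 1.46 rad in all, but the wheel turned only about 1.16 rad.

**Last checks:**
- **Seating:** The flange tilts only 0.03° and stud tips show in all three holes. The flange top read 208.8 mm against the expected 210. The wrist camera also read about 1.3 mm low on the bare hub, so the two agree with a flush fit.
- **Platen:** Its top dropped from about 109.5 to 100.5 mm, which fits 1.16 rad at 8 mm per rad. Allowing for the same 1.3 mm offset, that is about 102 mm, the height at which the platen rests on the die.
- **Other things on the bench:** I saw no sign that any were moved, though I didn't measure each one.

None of the checks failed. The bore and stud estimates of the hub's centre differed by about 0.7 mm, which is within the fit's play.

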